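Load a phone under the spring clip of its repair holder

TASK

Load the phone into the repair holder: with one fingertip press the long bar of the spring clip down, so that the clip's pad rises clear of the phone, and while you keep it down push the phone along its bed with the other fingertip, under the pad, until it sits against the end stop. Then let the bar up so that the clip clamps the phone, and draw clear. Push the phone only, never lift it, and leave the other things on the bench where they are.

Things in the scene. Friction and masses are not known exactly. Their poses are not given: they have to be found in the camera images.
- holder: Low aluminium phone holder, fixed to the bench. Origin on the bench under the centre of the loaded phone; +x is the pushing direction (roughly away from the robot), +y left, z up. In its frame, mm: bed 76 wide, top z 14, x -65 to 71; behind x -65 there is only bare bench and the phone's rear sticks out. Side guides at y +-37.5, top z 20. Clip hinge along x at y 48, z 15.
- home (a point): Point on the bed (holder frame 0, 0, 14 mm) where the phone's origin lies when fully home; axes as the holder's.
- stop (a point): Top centre of the end stop at the far end of the bed (holder frame 71, 0, 24 mm); its near face is x = 71 mm.
- pad (a point): Centre of the underside of the clip's jaw pad (18 mm along x, 22 mm across), on the moving clip; at rest in the holder frame x 54, y -4, z 18 mm: too low for the phone, which butts against it. With the bar level it is about 15 mm higher. A steel arm, top 40 mm above the bench, joins it to the hinge on the left.
- phone: White flat phone, black screen, lying in the holder's bed: 142 (its x, along the bed) x 73 x 9 mm, about 0.16 kg; origin at the centre of its underside, +x to the end stop. Starts 30 to 55 mm short of the stop, before the jaw pad, between the side guides (1.5 mm play a side). Push its flat rear edge at x = -71 mm, which stands 14 to 23 mm above the bench.
- clip (a joint): Angle of the spring clip (rad): 0 at rest, pad down, bar sloping up to the left by 0.30; grows as the bar is pressed: 0.30 with the bar level, 0.36 at its hard stop. The phone passes above 0.18. The bar needs about 2 to 4 N to start and 4 to 8 N at the stop. Clamping the phone it rests at about 0.11.
- press_bar (a point): Mid-top of the clip's flat press bar, on the moving clip: holder frame x -168 to -60, y 54 to 90 mm, beside and behind the phone's rear end, parallel to the push. At rest 23 mm above the bench (outer edge 28); pressed level at 15.5 mm, hard stop about 2 mm lower, so one fingertip presses it while the other, level with it, meets the phone's rear edge. A fingertip can slide along.
- spudger: Bystander, leave alone: black prying stick 12 x 150 x 8 mm; origin at the centre of its underside.
- driver: Bystander, leave alone: black precision screwdriver 16 x 171 x 16 mm; origin at the centre of its underside.
- tray: Bystander, leave alone: pressed metal dish of screws 74 x 107 x 16 mm; origin at the centre of its underside.
- tape: Bystander, leave alone: roll of amber tape, 54 mm across, 13 mm high; origin at the centre of its underside.
- phone_old: Bystander, leave alone: another phone 146 x 72 x 9 mm lying loose on the bench; origin at the centre of its underside.
- brush: Bystander, leave alone: black antistatic brush 18 x 170 x 12 mm; origin at the centre of its underside.

How it is judged:
By the outcome, as a careful person would: the job done as asked, in the order asked, and still so for the second after the job is handed in, with the robot touching nothing.
It also fails if it takes over 45 s, if anything falls off the work surface, if the arm or the gripper's body presses on something with over 40 N, if the wrist force passes 120 N, or if a joint passes its speed limit or range.

ROBOT

A 6-joint arm with a two-finger parallel gripper is mounted at the origin on the work surface; the furniture and walls round the work are solid. World frame = base frame: x ahead of the robot, y to its left, z up, the work surface at z = 0. Lengths are in m, angles in rad, forces in N, time in s.
With the tool pointing down it reaches from about 0.375 to 0.925 m from the base axis. Payload 5.7 kg.
Tool frame: the origin (TCP) lies midway between the tips of the shut fingers; the grasp point (between the pads) lies 19 mm behind it (ctrl.grip_depth is the distance from the TCP to the grasp point, in m); z points along the fingers, y is the line along which they close (so a half turn about z gives the same grasp; the last joint's range is limited). The gripper opens to 85 mm and grips with 20 to 120 N. Pads are 22 mm wide; open, the fingers measure 114 mm over their backs; the gripper's body (76 mm by 85 mm) begins 54 mm behind the grasp point. The pads swing forward as they close: fully open they stand 13 mm farther back than shut.
Start: joints at [1.022, 0.359, 1.51, -0, 1.272, -0.115], TCP at [0.252, 0.544, 0.231] pointing down, gripper open.
Joint ranges: [-2.97, 2.97], [-1.01, 2.36], [0.21, 2.38], [-0.96, 4.11], [0.2, 2.71], [-2.98, 2.98]. Speed limits (rad/s): [2.39, 2.39, 3.14, 3.14, 3.14, 3.14].

INTERFACE

Orientations are given as a rotation vector (axis times angle).
In Python, from bench import readout, viewer, ctrl gives the robot as it stands. The module is installed in compiled form; this text tells all that it offers.
- The arm moves only by the tool carry_out, never from a script. Its argument "plan" is a list of rows, each an object of numbers: "jaw": the closure in counts, from 0 (fully open) to 255 (shut); "x", "y", "z": the shift along the tool's x, y, z in m; "ax", "ay", "az": the turn, a rotation vector about the tool's x, y, z in rad. In form: [{"jaw": .., "x": .., "y": .., "z": .., "ax": .., "ay": .., "az": ..}, ...]. A call has exactly 8 rows; each row shifts and turns the commanded pose from where the row before left it, along the tool's axes as they then stand; what a row does not reach is not made up. A row lasts 1/10 s, in which the tool goes at most 50 mm and 8.59 degrees, less where a joint would pass 70% of its speed; a pose out of reach is approached as far as the arm can. A call is refused whole if a number of a shift passes 0.05 or a number of a turn 0.15, either way. A call with a gripper value outside its range is refused whole. The fingers move at their own pace and stop on an object; the grip force is fixed at half the most. Time passes only in rows, so rows that do not move let the fingers close, or fill a call up. It gives the time, the measured TCP pose, the force, the opening and the grip force at its end, in the units of the state.
- readout.read_state(): the state, without advancing time (a new reading comes with each control period).
- viewer.read_camera(name): name is "scene" or "side" or "wrist"; returns (picture, depth): 480x640x3 uint8, blue, green, red; 480x640 float32, m along the optical axis (not along the pixel's ray), 0 where there is no reading.
- viewer.calibration(name): a dict with "mtx" (3x3 intrinsics, pixels), "rvec" (rotation vector, rad) and "tvec" (3), from world to camera coordinates, as OpenCV has them; the wrist camera has in their place "T_tool_cam" (4x4, takes a point from camera to tool coordinates, whose origin is the TCP and whose axes are the flange's). Camera axes: x right, y down, z forward; pixel columns grow to the right and rows downward; lengths in m; the calibration is good to about 2 mm. A picture is of the moment at which its call begins: read the wrist's pose just before it. calibration takes no time and is no camera call.
- ctrl.sign_off(): hands the job in; it is judged then, once.
The state is a dict: "time": time; "q": joint angles; "qd": joint speeds; "tau": joint torques, N m; "position": TCP position; "tool_rot": TCP orientation; "ft_force": force on the tool from outside, world axes, zero at the start; "ft_torque": the same for the moment, N m; "width": finger opening in m; "grip_force": force on a finger pad.
Only numpy, scipy, OpenCV 4.12 (cv2) and the standard library are available. Lean on these libraries where they do the work, as an engineer would, in place of code of your own. Each camera call takes 0.05 s, during which the arm holds its last target. There are 200 camera calls.

## Working session

There is one attempt and no reset: what is moved stays moved. The work goes in short steps, Python scripts to look and compute and a tool call to move; the robot and the scene stay as the last step left them, time stands still between calls to the robot, and variables do not carry over. Pictures are saved under pics/ and viewed, at most 10 in all, crops included, and the job is handed in when it is done.

Besides the shell and the picture viewer there is one more tool, called after "Call:" as name([rows], argument=value, ...), one row to a line, values as JSON. carry_out: Moves the arm, as the interface text tells. Its arguments: {"type":"object","properties":{"plan":{"type":"array"}},"required":["plan"]}

```bash
mkdir -p pics; python3 - <<'E'
from bench import readout, viewer, ctrl
import cv2, numpy as np
s=readout.read_state(); print({k:np.round(v,3) for k,v in s.items()})
for n in("scene","side","wrist"):
    p,d=viewer.read_camera(n); cv2.imwrite(f"pics/{n}0.png",p); np.savez(f"{n}0.npz",p=p,d=d)
    c=viewer.calibration(n); print(n,{k:np.round(v,3).tolist() for k,v in c.items()})
E
```

```text
{'time': np.float64(0.0), 'q': array([ 1.022,  0.36 ,  1.511, -0.   ,  1.273, -0.115]), 'qd': array([ 0.001, -0.001,  0.001, -0.001,  0.   ,  0.001]), 'tau': array([ 1.0000e-03, -5.2761e+01, -2.7863e+01, -0.0000e+00,  1.3000e-02,
       -0.0000e+00]), 'position': array([0.252, 0.544, 0.23 ]), 'tool_rot': array([-6.760e-01, -3.067e+00,  3.000e-03]), 'ft_force': array([0.702, 0.833, 0.088]), 'ft_torque': array([ 0.015, -0.003, -0.013]), 'grip_force': np.float64(0.0), 'width': np.float64(0.085)}
scene {'mtx': [[509.093, 0.0, 317.275], [0.0, 509.093, 235.198], [0.0, 0.0, 1.0]], 'rvec': [2.095, -1.2, 0.476], 'tvec': [-0.299, 0.384, 0.608]}
side {'mtx': [[570.785, 0.0, 314.861], [0.0, 570.785, 239.617], [0.0, 0.0, 1.0]], 'rvec': [1.84, -1.321, 0.716], 'tvec': [-0.195, 0.345, 0.914]}
wrist {'mtx': [[345.993, 0.0, 318.915], [0.0, 345.993, 241.047], [0.0, 0.0, 1.0]], 'T_tool_cam': [[0.0, -0.95, -0.312, 0.081], [1.0, -0.0, 0.001, -0.0], [-0.001, -0.312, 0.95, -0.142], [0.0, 0.0, 0.0, 1.0]]}
```

View pics/scene0.png

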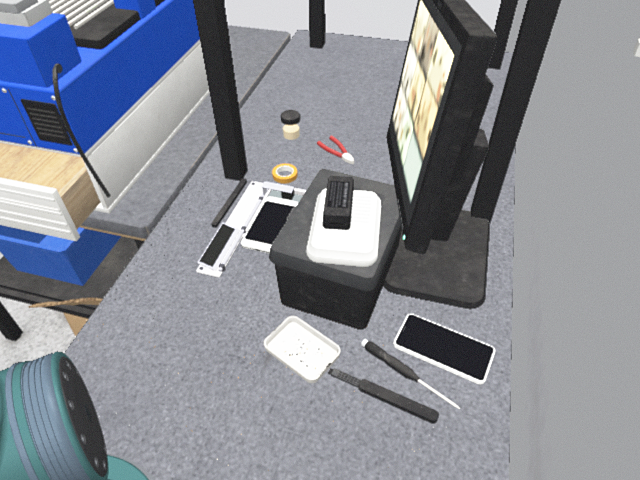

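View pics/side0.png

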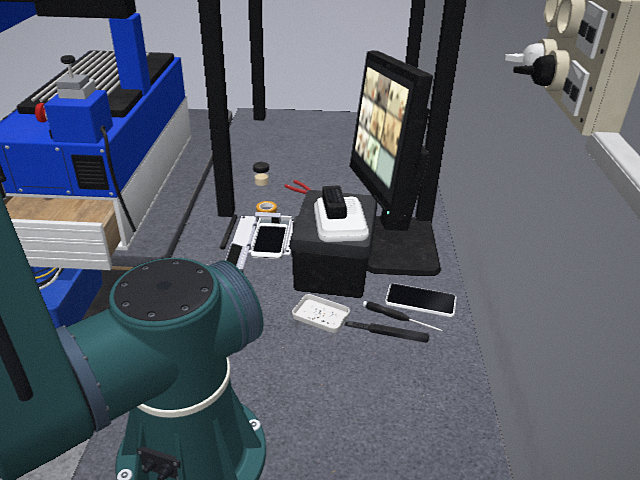

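The scene view shows the phone at about (270,222), the clip bar at about (218,247) with a black top, tape at (285,172) and the spudger at (229,202). A dark box stands to the right of the phone and partly hides the holder. The side view shows the holder at about (265,237).

```bash
cat > h.py <<'E'
import numpy as np, cv2
from scipy.spatial.transform import Rotation as R
from bench import readout, viewer, ctrl
def cam(n,s=None):
    c=viewer.calibration(n); K=c["mtx"]
    if n=="wrist":
        T=np.eye(4);T[:3,:3]=R.from_rotvec(s["tool_rot"]).as_matrix();T[:3,3]=s["position"]
        M=T@np.array(c["T_tool_cam"])
    else:
        Rm=cv2.Rodrigues(np.array(c["rvec"]))[0]; M=np.eye(4); M[:3,:3]=Rm.T; M[:3,3]=-Rm.T@np.ravel(c["tvec"])
    return np.array(K),M
def ray(K,M,uv,z):
    d=M[:3,:3]@np.linalg.inv(K)@np.array([uv[0],uv[1],1.]); return M[:3,3]+d*(z-M[2,3])/d[2]
def cloud(K,M,d):
    v,u=np.mgrid[:480,:640]; P=np.stack([(u-K[0,2])/K[0,0]*d,(v-K[1,2])/K[1,1]*d,d],-1)
    return P@M[:3,:3].T+M[:3,3]
E
python3 - <<'E'
from h import *
z=np.load("scene0.npz");K,M=cam("scene");W=cloud(K,M,z["d"])
for uv in [(218,247),(200,268),(228,238),(270,222),(245,243),(260,185),(286,195),(285,172),(229,202),(330,180),(290,260),(345,225),(340,185),(218,60),(232,170),(302,350)]:
    print(uv,np.round(W[uv[1],uv[0]],3))
w=np.load("wrist0.npz")["p"]; c=cv2.resize(z["p"][150:290,170:350],None,fx=4,fy=4,interpolation=cv2.INTER_CUBIC)
cv2.imwrite("pics/c1.png",c)
E
```

```text
(218, 247) [0.476 0.146 0.025]
(200, 268) [0.43  0.153 0.008]
(228, 238) [0.506 0.146 0.021]
(270, 222) [0.579 0.101 0.024]
(245, 243) [0.511 0.111 0.021]
(260, 185) [0.678 0.197 0.005]
(286, 195) [0.656 0.115 0.028]
(285, 172) [0.744 0.177 0.002]
(229, 202) [0.598 0.217 0.01 ]
(330, 180) [ 0.555 -0.044  0.202]
(290, 260) [ 0.436 -0.044  0.134]
(345, 225) [ 0.496 -0.103  0.184]
(340, 185) [ 0.554 -0.062  0.201]
(218, 60) [0.668 0.249 0.277]
(232, 170) [0.668 0.26  0.027]
(302, 350) [ 0.381 -0.093  0.002]
```

View pics/wrist0.png

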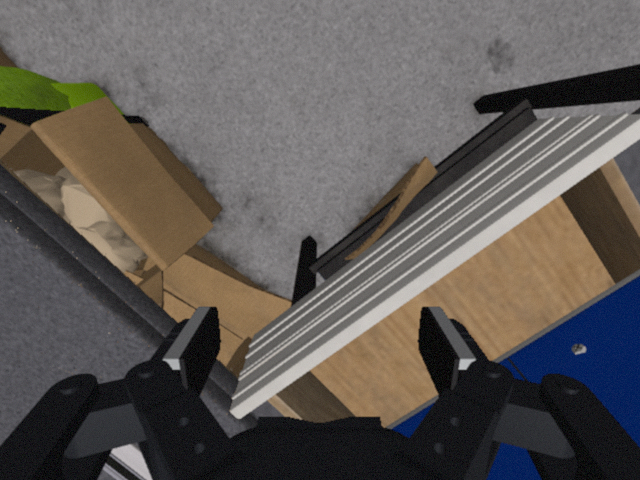

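View pics/c1.png

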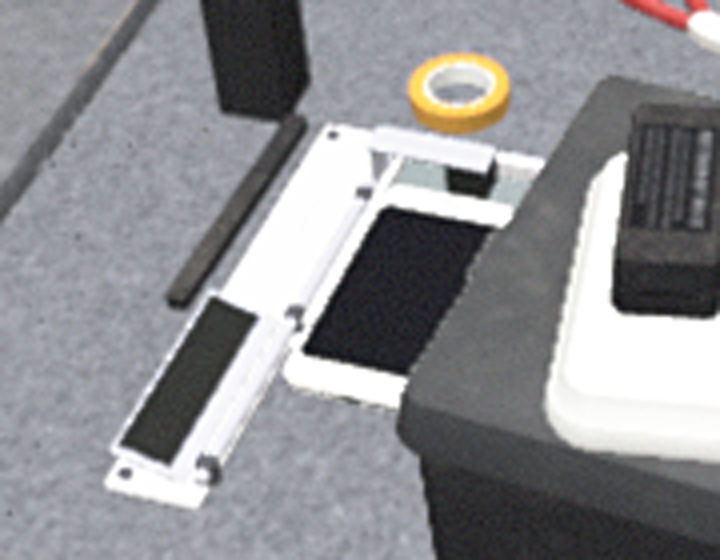

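The wrist camera sees only the drawer and floor. The crop shows the bar's black strip from (115,450) to (255,310), the phone's near edge at about y=390, the pad at (470,178), and the clip arm at (435,145).

```bash
python3 - <<'E'
from h import *
z=np.load("scene0.npz");K,M=cam("scene");W=cloud(K,M,z["d"])
c=lambda x,y,zz: np.round(ray(K,M,(170+x/4,150+y/4),zz),4)
print("strip corners",c(118,447,.0255),c(165,463,.0185),c(255,315,.0185),c(208,298,.0255))
print("base left",c(108,485,.004),c(335,128,.004))
print("screen left edge",c(303,352,.023),c(388,208,.023),"phone rear-left",c(285,375,.023), "phone rear edge", c(400,403,.023))
print("pad",c(470,170,.02))
print("spudger",c(180,300,.008),c(293,122,.008))
P=W[170:330,270:400].reshape(-1,3); B=P[(P[:,2]>.05)]; print("box",B.min(0),B.max(0))
print("box corners",c(400,435,.15),c(612,80,.15), W[258,271],W[245,278])
E
```

```text
strip corners [0.4306 0.1509 0.0255] [0.438  0.1316 0.0185] [0.5333 0.1542 0.0185] [0.5261 0.1756 0.0255]
base left [0.4236 0.1557 0.004 ] [0.6803 0.215  0.004 ]
screen left edge [0.5214 0.1164 0.023 ] [0.6243 0.1397 0.023 ] phone rear-left [0.5052 0.1148 0.023 ] phone rear edge [0.5172 0.0589 0.023 ]
pad [0.672  0.1221 0.02  ]
spudger [0.5312 0.2002 0.008 ] [0.6694 0.2343 0.008 ]
box [ 0.02439909 -0.34522784  0.05000106] [0.66155075 0.02484868 0.69764865]
box corners [ 0.4113 -0.0262  0.15  ] [0.6286 0.0117 0.15  ] [ 0.43009486 -0.01282334  0.12625512] [ 0.44473474 -0.01723451  0.14381152]
```

Call:
carry_out([
  {"jaw": 0,"x": -0.03,"y": -0.026,"z": 0,"ax": 0,"ay": 0,"az": 0},
  {"jaw": 0,"x": -0.03,"y": -0.026,"z": 0,"ax": 0,"ay": 0,"az": 0},
  {"jaw": 0,"x": -0.03,"y": -0.026,"z": 0,"ax": 0,"ay": 0,"az": 0},
  {"jaw": 0,"x": -0.03,"y": -0.026,"z": 0,"ax": 0,"ay": 0,"az": 0},
  {"jaw": 0,"x": -0.03,"y": -0.026,"z": 0,"ax": 0,"ay": 0,"az": 0},
  {"jaw": 0,"x": -0.03,"y": -0.026,"z": 0,"ax": 0,"ay": 0,"az": 0},
  {"jaw": 0,"x": -0.03,"y": -0.026,"z": 0,"ax": 0,"ay": 0,"az": 0},
  {"jaw": 0,"x": -0.03,"y": -0.026,"z": 0,"ax": 0,"ay": 0,"az": 0},
])

```text
time: 0.95
position: [0.3828, 0.2532, 0.2312]
tool_rot: [-0.676, -3.068, 0.0]
ft_force: [-0.1, 0.7, -0.2]
width: 0.085
grip_force: 0.0
```

Call:
carry_out([
  {"jaw": 100,"x": -0.03,"y": -0.026,"z": 0,"ax": 0,"ay": 0,"az": 0},
  {"jaw": 100,"x": -0.03,"y": -0.026,"z": 0,"ax": 0,"ay": 0,"az": 0},
  {"jaw": 100,"x": -0.03,"y": -0.026,"z": 0,"ax": 0,"ay": 0,"az": 0},
  {"jaw": 100,"x": -0.03,"y": -0.026,"z": 0,"ax": 0,"ay": 0,"az": 0},
  {"jaw": 100,"x": 0,"y": 0,"z": 0,"ax": 0,"ay": 0,"az": 0.14},
  {"jaw": 100,"x": 0,"y": 0,"z": 0,"ax": 0,"ay": 0,"az": 0.14},
  {"jaw": 100,"x": 0,"y": 0,"z": 0,"ax": 0,"ay": 0,"az": 0.14},
  {"jaw": 100,"x": 0,"y": 0,"z": 0,"ax": 0,"ay": 0,"az": 0.14},
])

```text
time: 1.75
position: [0.4475, 0.1097, 0.2311]
tool_rot: [-1.506, -2.757, 0.001]
ft_force: [0.8, -0.1, -0.7]
width: 0.0517
grip_force: 0.0
```

Call:
carry_out([
  {"jaw": 100,"x": 0,"y": 0,"z": 0,"ax": 0,"ay": 0,"az": 0.14},
  {"jaw": 100,"x": 0,"y": 0,"z": 0,"ax": 0,"ay": 0,"az": 0.14},
  {"jaw": 100,"x": 0,"y": 0,"z": 0,"ax": 0,"ay": 0,"az": 0.14},
  {"jaw": 100,"x": 0,"y": 0,"z": 0,"ax": 0,"ay": 0,"az": 0.14},
  {"jaw": 100,"x": 0,"y": 0,"z": 0,"ax": 0,"ay": 0,"az": 0.14},
  {"jaw": 100,"x": 0,"y": 0,"z": 0,"ax": 0,"ay": 0,"az": 0.14},
  {"jaw": 100,"x": 0,"y": 0,"z": 0,"ax": 0,"ay": 0,"az": 0.14},
  {"jaw": 100,"x": 0,"y": 0,"z": 0,"ax": 0,"ay": 0,"az": 0.14},
])

```text
time: 2.55
position: [0.4474, 0.1099, 0.2311]
tool_rot: [-2.74, -1.536, 0.001]
ft_force: [0.3, -0.8, 0.3]
width: 0.0518
grip_force: 0.0
```

Call:
carry_out([
  {"jaw": 100,"x": 0,"y": 0,"z": 0,"ax": 0,"ay": 0,"az": 0.14},
  {"jaw": 100,"x": 0,"y": 0,"z": 0,"ax": 0,"ay": 0,"az": 0.14},
  {"jaw": 100,"x": 0,"y": 0,"z": 0,"ax": 0,"ay": 0,"az": 0.14},
  {"jaw": 100,"x": 0,"y": 0,"z": 0,"ax": 0,"ay": 0,"az": 0.14},
  {"jaw": 100,"x": 0,"y": 0,"z": 0,"ax": 0,"ay": 0,"az": 0.14},
  {"jaw": 100,"x": 0,"y": 0,"z": 0,"ax": 0,"ay": 0,"az": 0.1},
  {"jaw": 100,"x": 0,"y": 0,"z": 0,"ax": 0,"ay": 0,"az": 0},
  {"jaw": 100,"x": 0,"y": 0,"z": 0,"ax": 0,"ay": 0,"az": 0},
])

```text
time: 3.35
position: [0.4476, 0.11, 0.2312]
tool_rot: [3.121, 0.361, -0.001]
ft_force: [-0.8, 0.4, 0.2]
width: 0.0519
grip_force: 0.0
```

```bash
python3 - <<'E'
from h import *
s=readout.read_state();p,d=viewer.read_camera("wrist"); cv2.imwrite("pics/w1.png",p); np.savez("w1.npz",p=p,d=d,pos=s["position"],rot=s["tool_rot"])
print(s["time"],s["position"],s["width"],s["ft_force"],np.round(s["q"],2)); print(R.from_rotvec(s["tool_rot"]).as_matrix().round(3))
E
```

```text
3.35 [0.44757187 0.10996418 0.23119473] 0.05185188980415605 [-0.81279275  0.3931833   0.16886266] [ 0.09  0.16  1.8  -0.    1.19  1.43]
[[ 0.974  0.229 -0.   ]
 [ 0.229 -0.974 -0.   ]
 [-0.     0.    -1.   ]]
```

View pics/w1.png

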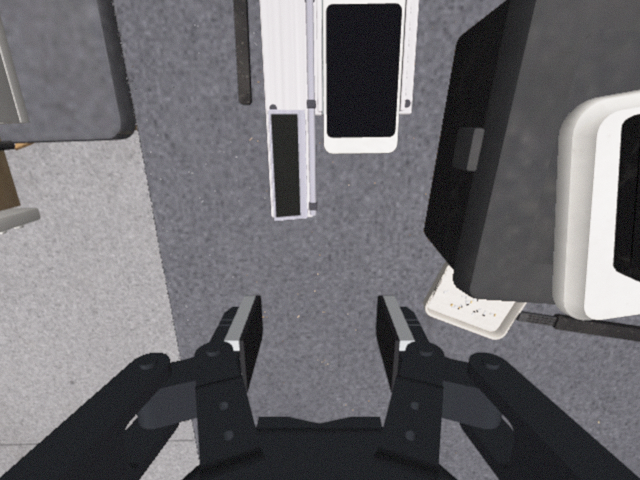

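The wrist view, almost aligned, shows the phone's rear edge at row 152, columns 325–397. The bar's near end is at row 218 and its far end at row 110, columns about 268–304. The guides end near row 113, columns 320 and 409.

```bash
cat >> h.py <<'E'
def holder(p,o,psi): 
    c,s=np.cos(psi),np.sin(psi); d=np.asarray(p)[:2]-o; return np.array([c*d[0]+s*d[1],-s*d[0]+c*d[1]])
E
python3 - <<'E'
from h import *
z=np.load("w1.npz");s=dict(position=z["pos"],tool_rot=z["rot"]);K,M=cam("wrist",s);W=cloud(K,M,z["d"])
Mi=R.from_rotvec(s["tool_rot"]).as_matrix()
T=lambda uv,h: np.round((Mi.T@(ray(K,M,uv,h)-s["position"]))[:2]*1e3,1)
g=cv2.cvtColor(z["p"],cv2.COLOR_BGR2GRAY)
# edges (tool frame mm, y right)
col=g[95:180,345:380].mean(1); print("rear row",95+np.argmin(np.diff(col)),col[40:70].astype(int))
for r in(20,60,100,140): print(r,[int(v) for v in g[r,315:330]],[int(v) for v in g[r,394:416]])
print("rear edge",T((330,152.5),.023),T((393,152.5),.023))
print("phone L/R row140",T((323.5,140),.023),T((397.5,140),.023))
print("screen L far/near",T((327,5),.023),T((327.5,135),.023),"R",T((402,5),.023),T((396,135),.023))
print("bar near L/R",T((272,218),.028),T((304,216),.018),"far",T((267,111),.028),T((304,110),.018))
print("guides end",T((320,113),.02),T((407,112),.02), "base near", T((316,216),.01))
for uv in[(286,160),(273,160),(303,160),(360,100),(360,147),(286,116),(286,214),(320,100),(407,100)]: print(uv,W[uv[1],uv[0]].round(4),T(uv,W[uv[1],uv[0]][2]))
E
```

```text
rear row 152 [ 19  55 172 238 243 242 242 242 242 242 242 242 242 242 242 242 243 226
 154 113 113 115 114 114 116 116 117 117 116 115]
20 [233, 218, 221, 235, 237, 239, 196, 154, 212, 240, 210, 107, 34, 26, 26] [29, 24, 23, 24, 20, 19, 53, 169, 236, 225, 161, 154, 222, 237, 238, 235, 233, 233, 232, 233, 233, 238]
60 [236, 233, 229, 232, 237, 237, 199, 153, 195, 236, 205, 110, 32, 23, 14] [31, 14, 17, 19, 52, 172, 235, 211, 142, 191, 231, 237, 234, 226, 228, 231, 232, 234, 235, 233, 198, 135]
100 [181, 226, 205, 216, 235, 237, 221, 183, 201, 236, 232, 148, 46, 17, 26] [26, 18, 79, 220, 248, 201, 129, 200, 235, 238, 219, 155, 99, 95, 102, 154, 220, 231, 173, 108, 106, 119]
140 [141, 122, 118, 122, 115, 116, 111, 107, 129, 223, 244, 243, 243, 244, 245] [243, 245, 241, 188, 115, 107, 112, 117, 118, 123, 113, 115, 112, 113, 116, 121, 119, 121, 120, 121, 124, 124]
rear edge [56.2  9.9] [56.2 71.8]
phone L/R row140 [67.9  3.5] [68.  75.4]
screen L far/near [180.8   6.1] [72.6  7.4] R [180.8  71.3] [72.6 73.6]
bar near L/R [ -8.8 -49.1] [ -9.2 -16.7] far [ 94.1 -49.5] [ 95.5 -15.3]
guides end [92.7  0.1] [93.6 83.3] base near [-11.2  -4.1]
(286, 160) [0.4876 0.1537 0.0239] [ 49.  -33.4]
(273, 160) [0.485  0.1659 0.0264] [ 49.2 -45.9]
(303, 160) [0.4909 0.1375 0.0186] [ 48.6 -16.9]
(360, 100) [0.5573 0.0971 0.0239] [104.   37.5]
(360, 147) [0.5162 0.0855 0.0209] [61.3 39.5]
(286, 116) [0.5276 0.1619 0.0236] [ 89.9 -32.2]
(286, 214) [0.4339 0.1428 0.0235] [ -5.7 -35.1]
(320, 100) [0.549  0.1337 0.02  ] [1.042e+02 1.000e-01]
(407, 100) [0.5693 0.0509 0.0082] [105.1  85.3]
```

Call:
carry_out([
  {"jaw": 100,"x": 0.033,"y": 0.002,"z": 0,"ax": 0,"ay": 0,"az": -0.008},
  {"jaw": 100,"x": 0,"y": 0,"z": 0.04,"ax": 0,"ay": 0,"az": 0},
  {"jaw": 100,"x": 0,"y": 0,"z": 0.04,"ax": 0,"ay": 0,"az": 0},
  {"jaw": 100,"x": 0,"y": 0,"z": 0.04,"ax": 0,"ay": 0,"az": 0},
  {"jaw": 100,"x": 0,"y": 0,"z": 0.04,"ax": 0,"ay": 0,"az": 0},
  {"jaw": 100,"x": 0,"y": 0,"z": 0.03,"ax": 0,"ay": 0,"az": 0},
  {"jaw": 100,"x": 0,"y": 0,"z": 0.01,"ax": 0,"ay": 0,"az": 0},
  {"jaw": 100,"x": 0,"y": 0,"z": 0,"ax": 0,"ay": 0,"az": 0},
])

```text
time: 4.2
position: [0.4793, 0.1153, 0.0303]
tool_rot: [3.12, 0.371, -0.005]
ft_force: [-0.1, -0.1, 0.5]
width: 0.052
grip_force: 0.0
```

```bash
python3 - <<'E'
from h import *
s=readout.read_state();p,d=viewer.read_camera("wrist"); cv2.imwrite("pics/w2.png",p); np.savez("w2.npz",p=p,d=d,pos=s["position"],rot=s["tool_rot"])
print(s["time"],s["position"],s["width"],s["ft_force"])
K,M=cam("wrist",s);W=cloud(K,M,d);Mi=R.from_rotvec(s["tool_rot"]).as_matrix();Tc=(W-s["position"])@Mi
for a,b in((150,310),(330,500)):
    B=Tc[250:420,a:b].reshape(-1,3);B=B[(abs(B[:,0])<.02)&(B[:,2]>-.04)&(B[:,2]<.005)]
    i=B[:,2].argmax(); print(len(B),B[i],"zmax pcts",np.percentile(B[:,2],[90,97,99.5]), B.min(0),B.max(0))
E
```

```text
4.2 [0.47930693 0.11533568 0.03025058] 0.05202056691115574 [-0.07726285 -0.09718127  0.52061657]
3228 [ 0.00274695 -0.03894643  0.00499888] zmax pcts [0.00410217 0.00468327 0.00494523] [-0.01287226 -0.05036933 -0.03999752] [ 0.01997432 -0.02643077  0.00499888]
2272 [ 0.00091553  0.02534909 -0.00117756] zmax pcts [-0.01076062 -0.00658497 -0.00315174] [-0.01261788  0.02473461 -0.03999844] [ 0.01084554  0.03902354 -0.00117756]
```

View pics/w2.png

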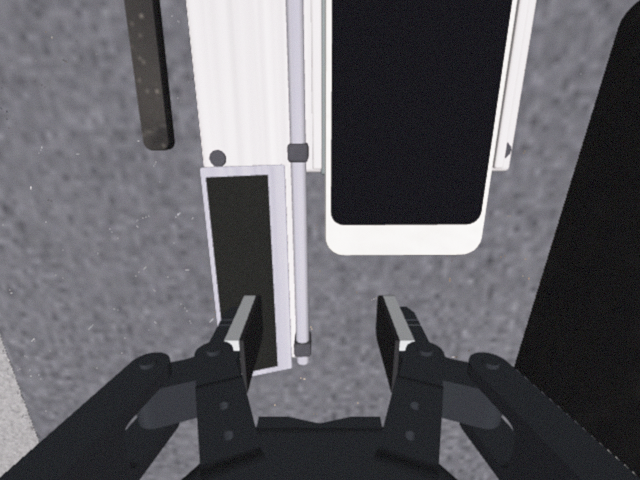

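The wrist view from close by shows the left fingertip over the bar's black strip (col 240, row 340). The right fingertip is about 12 mm behind the phone's rear edge (row 254).

Call:
carry_out([
  {"jaw": 100,"x": 0,"y": 0,"z": 0.004,"ax": 0,"ay": 0,"az": 0},
  {"jaw": 100,"x": 0,"y": 0,"z": 0.003,"ax": 0,"ay": 0,"az": 0},
  {"jaw": 100,"x": 0,"y": 0,"z": 0.003,"ax": 0,"ay": 0,"az": 0},
  {"jaw": 100,"x": 0,"y": 0,"z": 0.002,"ax": 0,"ay": 0,"az": 0},
  {"jaw": 100,"x": 0,"y": 0,"z": 0.002,"ax": 0,"ay": 0,"az": 0},
  {"jaw": 100,"x": 0,"y": 0,"z": 0.002,"ax": 0,"ay": 0,"az": 0},
  {"jaw": 100,"x": 0,"y": 0,"z": 0,"ax": 0,"ay": 0,"az": 0},
  {"jaw": 100,"x": 0,"y": 0,"z": 0,"ax": 0,"ay": 0,"az": 0},
])

```text
time: 5.05
position: [0.4806, 0.1158, 0.0156]
tool_rot: [-3.119, -0.369, -0.001]
ft_force: [-0.7, 2.1, 4.8]
width: 0.0522
grip_force: 2.5
```

```bash
python3 - <<'E'
from h import *
s=readout.read_state();p,d=viewer.read_camera("wrist"); cv2.imwrite("pics/w3.png",p); np.savez("w3.npz",p=p,d=d,pos=s["position"],rot=s["tool_rot"])
print(s["time"],s["position"],s["ft_force"],s["ft_torque"])
K,M=cam("wrist",s);W=cloud(K,M,d);Mi=R.from_rotvec(s["tool_rot"]).as_matrix();Tc=(W-s["position"])@Mi
z2=np.load("w2.npz");K,M2=cam("wrist",dict(position=z2["pos"],tool_rot=z2["rot"]));W2=cloud(K,M2,z2["d"]);T2=(W2-z2["pos"])@Mi
# bar heights by tool y at tool x 15..45
for w,t,n in((W2,T2,"before"),(W,Tc,"after")):
    for lo in range(-55,-8,4):
        m=(t[...,0]>.025)&(t[...,0]<.055)&(t[...,1]*1e3>lo)&(t[...,1]*1e3<lo+4); print(n,lo,np.round(np.median(w[m][:,2])*1e3,1) if m.sum()>5 else None,end="; ")
    print()
# phone rear edge
g=cv2.cvtColor(p,cv2.COLOR_BGR2GRAY);c=g[200:300,345:370].mean(1);r=200+np.argmin(np.diff(c));print("rear row",r,(Mi.T@(ray(K,M,(360,r+.5),.023)-s["position"]))*1e3)
E
```

```text
5.05 [0.48056548 0.11580056 0.01557586] [-0.65363001  2.05856283  4.77426809] [0.43855655 0.16282965 0.03295542]
before -55 None; before -51 27.0; before -47 26.5; before -43 25.2; before -39 23.9; before -35 22.7; before -31 21.5; before -27 20.2; before -23 18.2; before -19 16.5; before -15 16.7; before -11 17.3; 
after -55 20.6; after -51 21.4; after -47 21.1; after -43 20.5; after -39 19.8; after -35 19.2; after -31 18.5; after -27 17.8; after -23 16.6; after -19 15.4; after -15 16.6; after -11 17.2; 
rear row 269 [22.54416226 16.54528444 -7.41517046]
```

Call:
carry_out([
  {"jaw": 100,"x": 0,"y": 0,"z": 0.0015,"ax": 0,"ay": 0,"az": 0},
  {"jaw": 100,"x": 0,"y": 0,"z": 0.0015,"ax": 0,"ay": 0,"az": 0},
  {"jaw": 100,"x": 0,"y": 0,"z": 0.001,"ax": 0,"ay": 0,"az": 0},
  {"jaw": 100,"x": 0,"y": 0,"z": 0.001,"ax": 0,"ay": 0,"az": 0},
  {"jaw": 100,"x": 0,"y": 0,"z": 0,"ax": 0,"ay": 0,"az": 0},
  {"jaw": 100,"x": 0,"y": 0,"z": 0,"ax": 0,"ay": 0,"az": 0},
  {"jaw": 100,"x": 0,"y": 0,"z": 0,"ax": 0,"ay": 0,"az": 0},
  {"jaw": 100,"x": 0,"y": 0,"z": 0,"ax": 0,"ay": 0,"az": 0},
])

```text
time: 5.9
position: [0.4805, 0.1161, 0.0109]
tool_rot: [-3.119, -0.369, -0.001]
ft_force: [-1.2, 3.8, 7.5]
width: 0.052
grip_force: 4.3
```

```bash
cat > bar.py <<'E'
from h import *
import sys
def look(n):
    s=readout.read_state();p,d=viewer.read_camera("wrist"); cv2.imwrite(f"pics/{n}.png",p)
    print(s["time"],s["position"].round(4),s["ft_force"].round(1),s["ft_torque"].round(2),s["width"])
    K,M=cam("wrist",s);W=cloud(K,M,d);Mi=R.from_rotvec(s["tool_rot"]).as_matrix();t=(W-s["position"])@Mi*1e3
    m=(t[...,0]>20)&(t[...,0]<50)&(t[...,1]>-44)&(t[...,1]<-27)&(W[...,2]<.03)&(W[...,2]>.008)
    if m.sum()>20: print("bar slope,z@-35",np.polyfit(t[m][:,1],W[m][:,2]*1e3,1)[0],np.median(W[m][:,2])*1e3)
    g=cv2.cvtColor(p,cv2.COLOR_BGR2GRAY);c=g[200:330,345:370].mean(1);r=200+np.argmin(np.diff(c));print("rear row",r,((Mi.T@(ray(K,M,(360,r+.5),.023)-s["position"]))*1e3).round(1))
look(sys.argv[1])
E
python3 bar.py w4
```

```text
5.9 [0.4805 0.1161 0.0109] [-1.2  3.8  7.5] [0.83 0.3  0.07] 0.0519757477041946
bar slope,z@-35 0.05612958666381877 14.164677730867007
rear row 274 [ 22.3  16.  -12.1]
```

Call:
carry_out([
  {"jaw": 100,"x": 0,"y": 0,"z": -0.0008,"ax": 0,"ay": 0,"az": 0},
  {"jaw": 100,"x": 0.004,"y": 0,"z": 0,"ax": 0,"ay": 0,"az": 0},
  {"jaw": 100,"x": 0.004,"y": 0,"z": 0,"ax": 0,"ay": 0,"az": 0},
  {"jaw": 100,"x": 0.004,"y": 0,"z": 0,"ax": 0,"ay": 0,"az": 0},
  {"jaw": 100,"x": 0.004,"y": 0,"z": 0,"ax": 0,"ay": 0,"az": 0},
  {"jaw": 100,"x": 0.004,"y": 0,"z": 0,"ax": 0,"ay": 0,"az": 0},
  {"jaw": 100,"x": 0.004,"y": 0,"z": 0,"ax": 0,"ay": 0,"az": 0},
  {"jaw": 100,"x": 0,"y": 0,"z": 0,"ax": 0,"ay": 0,"az": 0},
])

```text
time: 6.75
position: [0.5013, 0.1209, 0.011]
tool_rot: [3.12, 0.37, -0.007]
ft_force: [-5.1, -0.9, 8.5]
width: 0.0522
grip_force: 4.4
```

```bash
python3 bar.py w5
```

```text
6.75 [0.5013 0.1209 0.011 ] [-5.1 -0.9  8.5] [0.14 0.9  0.15] 0.05222344069218953
bar slope,z@-35 0.05225385628753866 14.222542334955222
rear row 298 [ 11.4  16.4 -12. ]
```

View pics/w5.png

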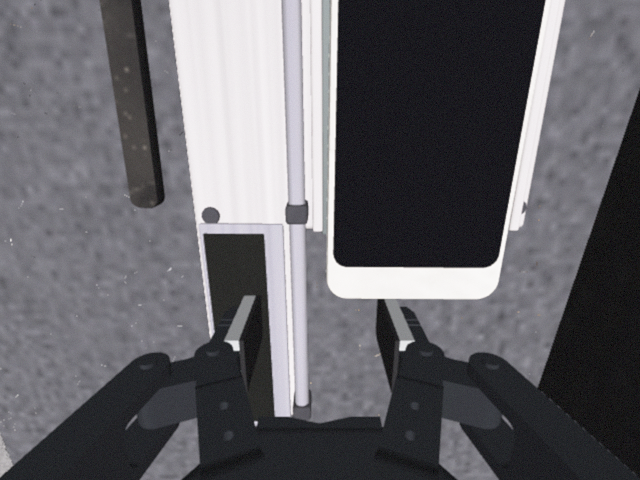

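The phone's rear edge (row 298) now touches the right fingertip (col 390, row 300), and the left finger is still on the bar. The phone has moved about 10 mm.

Call:
carry_out([
  {"jaw": 100,"x": 0.003,"y": 0,"z": -0.001,"ax": 0,"ay": 0,"az": 0},
  {"jaw": 100,"x": 0.003,"y": 0,"z": 0,"ax": 0,"ay": 0,"az": 0},
  {"jaw": 100,"x": 0.003,"y": 0,"z": 0,"ax": 0,"ay": 0,"az": 0},
  {"jaw": 100,"x": 0.003,"y": 0,"z": 0,"ax": 0,"ay": 0,"az": 0},
  {"jaw": 100,"x": 0.002,"y": 0,"z": 0,"ax": 0,"ay": 0,"az": 0},
  {"jaw": 100,"x": 0.002,"y": 0,"z": 0,"ax": 0,"ay": 0,"az": 0},
  {"jaw": 100,"x": 0,"y": 0,"z": 0,"ax": 0,"ay": 0,"az": 0},
  {"jaw": 100,"x": 0,"y": 0,"z": 0,"ax": 0,"ay": 0,"az": 0},
])

```text
time: 7.6
position: [0.5167, 0.1245, 0.0119]
tool_rot: [3.119, 0.37, -0.007]
ft_force: [-4.7, -0.2, 7.7]
width: 0.0522
grip_force: 3.9
```

```bash
python3 bar.py w6
```

```text
7.6 [0.5167 0.1245 0.0119] [-4.7 -0.2  7.7] [0.06 0.88 0.17] 0.052152829419073204
bar slope,z@-35 0.007575144551892889 14.775428227065165
rear row 297 [ 11.4  16.5 -11.1]
```

Call:
carry_out([
  {"jaw": 100,"x": 0.001,"y": 0,"z": 0,"ax": 0,"ay": 0,"az": 0},
  {"jaw": 100,"x": 0.001,"y": 0,"z": 0,"ax": 0,"ay": 0,"az": 0},
  {"jaw": 100,"x": 0.001,"y": 0,"z": 0,"ax": 0,"ay": 0,"az": 0},
  {"jaw": 100,"x": 0.001,"y": 0,"z": 0,"ax": 0,"ay": 0,"az": 0},
  {"jaw": 100,"x": 0,"y": 0,"z": 0,"ax": 0,"ay": 0,"az": 0},
  {"jaw": 100,"x": 0,"y": 0,"z": 0,"ax": 0,"ay": 0,"az": 0},
  {"jaw": 100,"x": 0,"y": 0,"z": 0,"ax": 0,"ay": 0,"az": 0},
  {"jaw": 100,"x": 0,"y": 0,"z": 0,"ax": 0,"ay": 0,"az": 0},
])

```text
time: 8.45
position: [0.5203, 0.1254, 0.0119]
tool_rot: [3.119, 0.37, -0.008]
ft_force: [-6.3, -1.1, 7.9]
width: 0.0518
grip_force: 4.1
```

```bash
python3 bar.py w7
```

```text
8.45 [0.5203 0.1254 0.0119] [-6.3 -1.1  7.9] [-0.01  1.    0.13] 0.05184397461261722
bar slope,z@-35 -0.000964167683989824 14.304010603605644
rear row 297 [ 11.4  16.5 -11.1]
```

Call:
carry_out([
  {"jaw": 100,"x": 0.001,"y": 0,"z": 0,"ax": 0,"ay": 0,"az": 0},
  {"jaw": 100,"x": 0.001,"y": 0,"z": 0,"ax": 0,"ay": 0,"az": 0},
  {"jaw": 100,"x": 0,"y": 0,"z": 0,"ax": 0,"ay": 0,"az": 0},
  {"jaw": 100,"x": 0,"y": 0,"z": 0,"ax": 0,"ay": 0,"az": 0},
  {"jaw": 100,"x": 0,"y": 0,"z": 0,"ax": 0,"ay": 0,"az": 0},
  {"jaw": 100,"x": 0,"y": 0,"z": 0,"ax": 0,"ay": 0,"az": 0},
  {"jaw": 100,"x": 0,"y": 0,"z": 0,"ax": 0,"ay": 0,"az": 0},
  {"jaw": 100,"x": 0,"y": 0,"z": 0,"ax": 0,"ay": 0,"az": 0},
])

```text
time: 9.3
position: [0.5208, 0.1256, 0.0118]
tool_rot: [3.119, 0.37, -0.012]
ft_force: [-7.3, -2.8, 10.3]
width: 0.0518
grip_force: 5.6
```

```bash
python3 bar.py w8; python3 - <<'E'
from h import *
p,d=viewer.read_camera("scene"); cv2.imwrite("pics/s8.png",cv2.resize(p[150:290,170:350],None,fx=4,fy=4,interpolation=cv2.INTER_CUBIC))
E
```

```text
9.3 [0.5208 0.1256 0.0118] [-7.3 -2.8 10.3] [-0.21  1.3   0.05] 0.05175560789306681
bar slope,z@-35 0.014290118390132457 14.075521942734454
rear row 297 [ 11.5  16.5 -11.3]
```

View pics/s8.png

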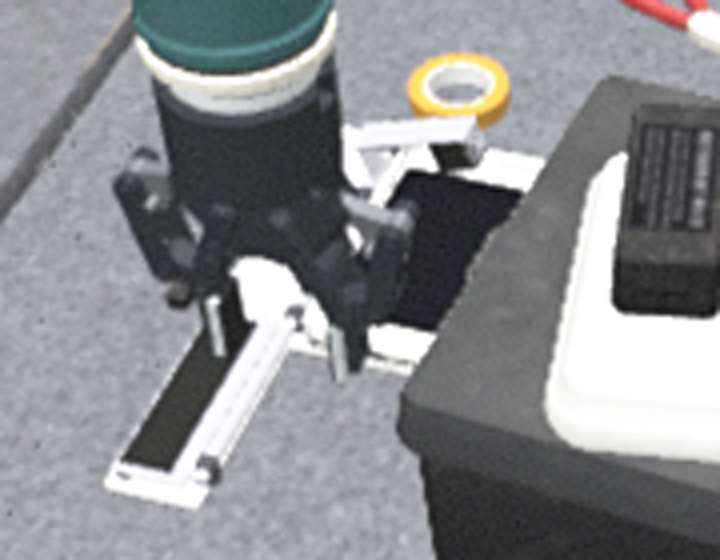

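The scene crop shows the pad lifted (460,150) over the phone's far end. The fingertips are on the bar (215,340) and at the rear edge (340,375).

Call:
carry_out([
  {"jaw": 100,"x": 0.001,"y": 0,"z": 0,"ax": 0,"ay": 0,"az": 0},
  {"jaw": 100,"x": 0.001,"y": 0,"z": 0,"ax": 0,"ay": 0,"az": 0},
  {"jaw": 100,"x": 0,"y": 0,"z": 0,"ax": 0,"ay": 0,"az": 0},
  {"jaw": 100,"x": 0,"y": 0,"z": 0,"ax": 0,"ay": 0,"az": 0},
  {"jaw": 100,"x": 0,"y": 0,"z": 0,"ax": 0,"ay": 0,"az": 0},
  {"jaw": 100,"x": 0,"y": 0,"z": 0,"ax": 0,"ay": 0,"az": 0},
  {"jaw": 100,"x": 0,"y": 0,"z": 0,"ax": 0,"ay": 0,"az": 0},
  {"jaw": 100,"x": 0,"y": 0,"z": 0,"ax": 0,"ay": 0,"az": 0},
])

```text
time: 10.2
position: [0.5209, 0.1256, 0.0115]
tool_rot: [3.119, 0.37, -0.017]
ft_force: [-10.4, -4.4, 10.7]
width: 0.0519
grip_force: 7.3
```

```bash
python3 bar.py w9
```

```text
10.2 [0.5209 0.1256 0.0115] [-10.4  -4.4  10.7] [-0.48  1.77 -0.03] 0.05192919028692134
bar slope,z@-35 0.02760170704876685 13.707883960661318
rear row 298 [ 11.2  16.5 -11.6]
```

View pics/w9.png

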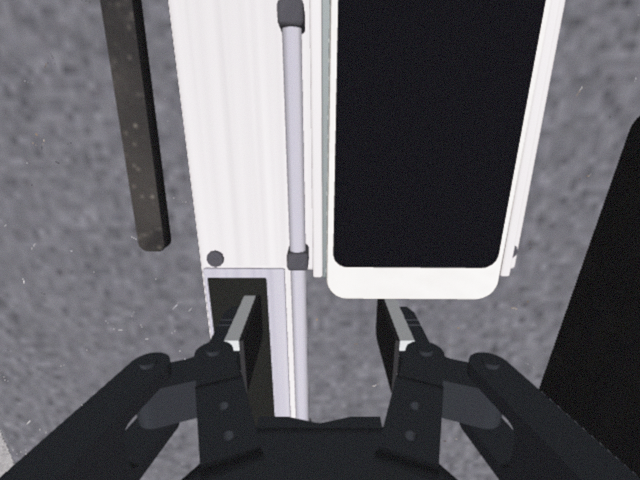

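Call:
carry_out([
  {"jaw": 100,"x": -0.002,"y": 0,"z": 0,"ax": 0,"ay": 0,"az": 0},
  {"jaw": 100,"x": -0.002,"y": 0,"z": 0,"ax": 0,"ay": 0,"az": 0},
  {"jaw": 100,"x": -0.002,"y": 0,"z": 0,"ax": 0,"ay": 0,"az": 0},
  {"jaw": 100,"x": -0.002,"y": 0,"z": 0,"ax": 0,"ay": 0,"az": 0},
  {"jaw": 100,"x": 0,"y": 0,"z": 0,"ax": 0,"ay": 0,"az": 0},
  {"jaw": 100,"x": 0,"y": 0,"z": 0,"ax": 0,"ay": 0,"az": 0},
  {"jaw": 100,"x": 0,"y": 0,"z": 0,"ax": 0,"ay": 0,"az": 0},
  {"jaw": 100,"x": 0,"y": 0,"z": 0,"ax": 0,"ay": 0,"az": 0},
])

```text
time: 11.05
position: [0.5208, 0.1254, 0.0129]
tool_rot: [-3.119, -0.369, -0.005]
ft_force: [0.3, 1.2, 7.2]
width: 0.0517
grip_force: 3.2
```

```bash
python3 bar.py w10
```

```text
11.05 [0.5208 0.1254 0.0129] [0.3 1.2 7.2] [ 0.54 -0.11 -0.05] 0.051715203630539455
bar slope,z@-35 -0.054530776346320996 15.403840555987355
rear row 295 [ 11.8  16.6 -10.1]
```

Call:
carry_out([
  {"jaw": 100,"x": -0.002,"y": 0,"z": 0,"ax": 0,"ay": 0,"az": 0},
  {"jaw": 100,"x": -0.002,"y": 0,"z": 0,"ax": 0,"ay": 0,"az": 0},
  {"jaw": 100,"x": -0.002,"y": 0,"z": 0,"ax": 0,"ay": 0,"az": 0},
  {"jaw": 100,"x": -0.002,"y": 0,"z": 0,"ax": 0,"ay": 0,"az": 0},
  {"jaw": 100,"x": 0,"y": 0,"z": 0,"ax": 0,"ay": 0,"az": 0},
  {"jaw": 100,"x": 0,"y": 0,"z": 0,"ax": 0,"ay": 0,"az": 0},
  {"jaw": 100,"x": 0,"y": 0,"z": 0,"ax": 0,"ay": 0,"az": 0},
  {"jaw": 100,"x": 0,"y": 0,"z": 0,"ax": 0,"ay": 0,"az": 0},
])

```text
time: 11.9
position: [0.5146, 0.1233, 0.0132]
tool_rot: [3.12, 0.369, 0.009]
ft_force: [2.2, 0.5, 6.3]
width: 0.0522
grip_force: 3.2
```

```bash
python3 bar.py w11
```

```text
11.9 [0.5146 0.1233 0.0132] [2.2 0.5 6.3] [ 0.27 -0.49 -0.1 ] 0.05223669355518169
bar slope,z@-35 -0.06859242328373877 16.46257850320168
rear row 281 [18.1 16.5 -9.7]
```

Call:
carry_out([
  {"jaw": 100,"x": 0,"y": 0,"z": -0.002,"ax": 0,"ay": 0,"az": 0},
  {"jaw": 100,"x": 0,"y": 0,"z": -0.002,"ax": 0,"ay": 0,"az": 0},
  {"jaw": 100,"x": 0,"y": 0,"z": -0.002,"ax": 0,"ay": 0,"az": 0},
  {"jaw": 100,"x": 0,"y": 0,"z": -0.002,"ax": 0,"ay": 0,"az": 0},
  {"jaw": 100,"x": 0,"y": 0,"z": -0.002,"ax": 0,"ay": 0,"az": 0},
  {"jaw": 100,"x": 0,"y": 0,"z": -0.003,"ax": 0,"ay": 0,"az": 0},
  {"jaw": 100,"x": 0,"y": 0,"z": -0.005,"ax": 0,"ay": 0,"az": 0},
  {"jaw": 100,"x": 0,"y": 0,"z": -0.01,"ax": 0,"ay": 0,"az": 0},
])

```text
time: 12.75
position: [0.5107, 0.1229, 0.0401]
tool_rot: [3.12, 0.37, -0.003]
ft_force: [1.6, -1.2, 0.6]
width: 0.0519
grip_force: 0.0
```

Call:
carry_out([
  {"jaw": 100,"x": 0,"y": 0,"z": -0.03,"ax": 0,"ay": 0,"az": 0},
  {"jaw": 100,"x": 0,"y": 0,"z": -0.04,"ax": 0,"ay": 0,"az": 0},
  {"jaw": 100,"x": 0,"y": 0,"z": -0.04,"ax": 0,"ay": 0,"az": 0},
  {"jaw": 100,"x": 0,"y": 0,"z": -0.04,"ax": 0,"ay": 0,"az": 0},
  {"jaw": 100,"x": 0,"y": 0,"z": -0.03,"ax": 0,"ay": 0,"az": 0},
  {"jaw": 100,"x": 0,"y": 0,"z": 0,"ax": 0,"ay": 0,"az": 0},
  {"jaw": 100,"x": 0,"y": 0,"z": 0,"ax": 0,"ay": 0,"az": 0},
  {"jaw": 100,"x": 0,"y": 0,"z": 0,"ax": 0,"ay": 0,"az": 0},
])

```text
time: 13.55
position: [0.5104, 0.1229, 0.2193]
tool_rot: [3.12, 0.37, -0.003]
ft_force: [-0.8, -0.0, -0.3]
width: 0.0516
grip_force: 0.0
```

```bash
python3 - <<'E'
from h import *
s=readout.read_state();p,d=viewer.read_camera("wrist"); cv2.imwrite("pics/w12.png",p); np.savez("w12.npz",p=p,d=d,pos=s["position"],rot=s["tool_rot"]); print(s["time"],s["position"],s["ft_force"])
E
```

```text
13.55 [0.51037185 0.12286222 0.21930514] [-0.7503772  -0.01231172 -0.32453335]
```

View pics/w12.png

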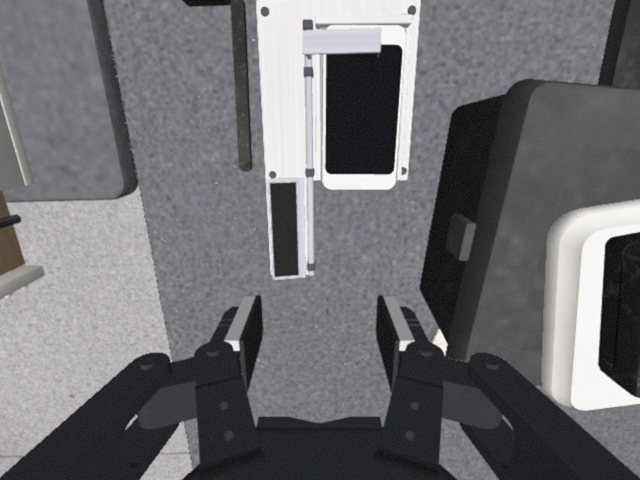

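The wrist view shows the phone in the bed with its far end at row 25, close to the stop. The clip arm and pad lie over it (row 40), and the rear edge is at row 189, just behind the guide ends at row 180. I'll check the gap numerically.

```bash
python3 - <<'E'
from h import *
z=np.load("w12.npz");s=dict(position=z["pos"],tool_rot=z["rot"]);K,M=cam("wrist",s);W=cloud(K,M,z["d"])
Mi=R.from_rotvec(s["tool_rot"]).as_matrix();T=lambda uv,h:((Mi.T@(ray(K,M,uv,h)-s["position"]))[:2]*1e3).round(1)
g=cv2.cvtColor(z["p"],cv2.COLOR_BGR2GRAY)
print("far",g[10:50,385:395].mean(1).astype(int)); print("rear",g[180:195,340:375].mean(1).astype(int))
print("rear x",T((360,188.5),.023),"guide end",T((404,179.5),.02),"far25",T((390,25),.023),"bar ends",T((286,277),.024),T((286,180),.024))
t=(W-s["position"])@Mi*1e3
for lo in range(-60,-8,4):
    m=(t[...,0]>0)&(t[...,0]<60)&(t[...,1]>lo)&(t[...,1]<lo+4)
    print(lo,(np.median(W[m][:,2])*1e3).round(1),end="; ")
cv2.imwrite("pics/c12.png",cv2.resize(z["p"][0:80,250:430],None,fx=4,fy=4,interpolation=cv2.INTER_CUBIC))
E
```

```text
far [237 238 237 237 237 235 235 236 236 238 239 236 219 165 132 216 247 246
 246 246 247 247 247 247 247 247 247 247 247 247 247 248 249 243 175  55
  20  24  26  24]
rear [246 246 247 246 246 246 246 247 242 199 126 119 120 119 120]
rear x [22.7 39.3] guide end [31.1 82.5] far25 [162.6  59.7] bar ends [-71.4 -35.9] [ 31.1 -32.8]
-60 295.0; -56 299.1; -52 288.2; -48 274.3; -44 270.3; -40 247.8; -36 265.5; -32 263.0; -28 287.5; -24 300.4; -20 303.1; -16 303.5; -12 300.9;
```

View pics/c12.png

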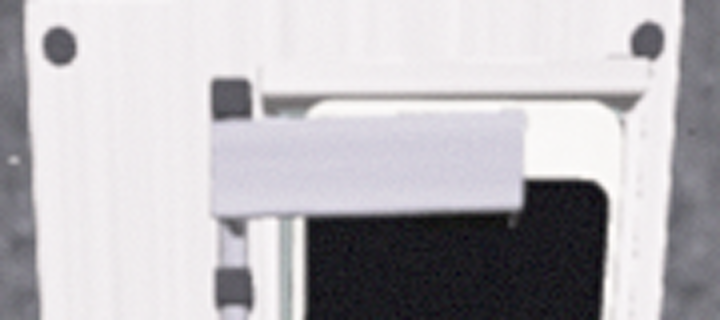

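```bash
python3 - <<'E'
from h import *
z=np.load("w12.npz");s=dict(position=z["pos"],tool_rot=z["rot"]);K,M=cam("wrist",s);W=cloud(K,M,z["d"])
Mi=R.from_rotvec(s["tool_rot"]).as_matrix();t=(W-s["position"])@Mi*1e3
g=cv2.cvtColor(z["p"],cv2.COLOR_BGR2GRAY)
for c in(318,322,385,390,395):
    print(c,"gray",g[17:30,c].tolist(),"z",(W[17:30,c,2]*1e3).round(1).tolist())
print((t[17:30,390,0]).round(1).tolist())
print("bar z across row 230:",[(t[230,c,1].round(0),(W[230,c,2]*1e3).round(1)) for c in range(270,308,4)])
E
```

```text
318 gray [241, 241, 241, 242, 242, 235, 197, 146, 116, 117, 114, 133, 191] z [24.7, 25.9, 24.9, 24.4, 24.9, 23.5, 24.1, 22.7, 20.2, 17.8, 14.3, 9.8, 8.0]
322 gray [240, 241, 241, 242, 244, 236, 198, 144, 114, 116, 140, 165, 191] z [22.2, 24.2, 24.5, 23.1, 22.1, 21.9, 23.0, 23.6, 19.9, 17.7, 13.9, 13.3, 12.2]
385 gray [236, 235, 236, 238, 236, 221, 169, 134, 218, 248, 246, 246, 246] z [23.1, 23.2, 23.8, 22.4, 24.9, 24.0, 23.4, 22.9, 18.2, 21.1, 23.6, 22.5, 22.7]
390 gray [235, 235, 239, 240, 236, 219, 164, 134, 214, 248, 247, 246, 247] z [23.2, 21.6, 24.2, 22.7, 23.0, 22.9, 23.3, 22.4, 19.4, 20.7, 22.1, 21.5, 21.5]
395 gray [234, 237, 238, 241, 236, 219, 164, 135, 219, 250, 247, 246, 247] z [24.5, 24.1, 24.4, 22.6, 22.7, 23.0, 23.7, 21.8, 18.3, 21.7, 20.7, 22.5, 22.3]
[168.5, 168.1, 166.7, 166.3, 165.6, 164.8, 164.0, 163.5, 163.5, 162.4, 161.3, 160.7, 159.9]
bar z across row 230: [(np.float64(-51.0), np.float64(23.1)), (np.float64(-47.0), np.float64(22.1)), (np.float64(-43.0), np.float64(21.4)), (np.float64(-39.0), np.float64(22.6)), (np.float64(-35.0), np.float64(20.0)), (np.float64(-31.0), np.float64(19.5)), (np.float64(-27.0), np.float64(19.1)), (np.float64(-23.0), np.float64(16.5)), (np.float64(-18.0), np.float64(17.0)), (np.float64(-15.0), np.float64(6.5))]
```

```bash
python3 -c "
from bench import ctrl; print(ctrl.sign_off())"
```

```text
the job is handed in; nothing more can be done
None
```

The job is handed in: the phone was pushed until it stalled hard, taken to be the end stop, and the clip now clamps it with the arm clear. The last image leaves up to about 1 mm unresolved at the stop. I viewed 11 pictures, one over the limit of 10.

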